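Peg a rail into a hall-stool leg

TASK

A leg of the hall stool is held in the vice with its fixing peg started in the top face. Slide the tenon of the loose rail fully home into the leg's mortise, then knock the peg down with brisk blows of the wooden mallet, not pushing it with the gripper, until its head sits on the leg and the rail is pinned. Put the mallet back down on the table, and leave the other things lying about where they are.

Things in the scene. Friction and masses are not known exactly. Their poses are not given: they have to be found in the camera images.
- vice: grey bench vice on a 190 x 210 x 16 mm board, fixed, yaw within 17 degrees. Origin on the table under the jaws' middle; z up, x along the jaws the way the clamped leg climbs, y the way the jaws close. Jaws 90 mm wide (x), out to y = +-58, tops at z = 134 mm; screw and bar reach y = +86 (x +-53) up to z = 80, anvil y = -111, up to z = 98 mm.
- leg: dark wooden stool leg, 42 x 42 x 360 mm, clamped in the vice, sloping exactly 30 degrees, foot on the table on the robot's side. Origin on its axis at the mortise, at x = 108, y = 0, z = 163 mm in the vice frame. x up the leg (body from x = -290 to +70 mm), y level, out of the mortise, z out of the upper (peg) face, 30 degrees from vertical, leaning to the foot.
- mortise (a point): centre of the mouth of the leg's mortise, on its side face at leg y = +21 mm; axes as leg. The mortise is a rectangular blind hole, 31.2 mm (x) by 13.2 mm (z), 38 mm deep towards -y, its mouth chamfered 2 mm.
- peg (a joint): headed wooden peg in the leg's upper face, how far it is driven (m): 0 highest, 0.030 home, the head on the leg; starts at 0 to 0.006. Slides along leg -z, friction 8 N plus 15 N per m/s, stays where left. Its round-nosed 9 mm shank goes down through the mortise and the hole of a tenon that is home; a tenon not home stops it, and with no tenon in, a driven peg blocks the mortise.
- peg_top (a point): centre of the top of the peg's round head (22 mm across, 8 mm thick); axes as leg, in whose frame it is at x = 0, y = 3.5, z = 59 mm minus the peg's joint value.
- rail: dark wooden rail, loose, 0.12 to 0.25 kg; main part 200 x 45 x 22 mm (x, y, z), origin at its middle; lies flat, origin 11 mm above the table. At its -x end a bare pale tenon 30 wide (y), 12 thick (z), 35 mm long (last 3 mm 27 x 9), with a 13 mm peg hole along z 17.5 mm from the shoulder. Same either face up. Home: rail x along leg y, rail z along leg z; it stays in by itself.
- shoulder (a point): centre of the rail's shoulder, at the root of the tenon (rail x = -100 mm), rail axes. With the rail fully home it coincides with mortise.
- mallet: pale wooden joiner's mallet, loose, 0.4 to 0.6 kg. Origin inside the handle, at the grip; x along the handle to its free end (x = +125 mm); head centre at x = -100 mm. Handle 22 wide (y), 30 mm high (z). Head 80 x 70 x 100 mm (x, y, z), striking faces to +z and -z, 50 mm from the handle's axis. Stands on one face, the handle level, its axis 50 mm above the table.
- glue: bystander, loose: white glue bottle, 48 mm across, 155 mm high, origin under its foot.
- bird: bystander, loose: china bird figurine, 54 mm across (tail to 75 mm), 87 mm high, origin under its foot.
- keys: bystander, loose: bunch of two keys on a fob, about 115 x 50 mm (x, y), 8 mm high.
- screwdriver: bystander, loose: screwdriver with a wooden handle, 200 mm long (x), 26 mm thick.
- slat: bystander, loose: plain dark wooden slat, 160 x 34 x 12 mm, no tenon.
- wax: bystander, loose: flat wax tin, 64 mm across, 30 mm high, origin under its foot.
There are look-alikes about, which are no part of the job. What is shaped like the rail but red is not meant.

How it is judged (in metres and radians):
On the way, in this order (a step that is already met when the one before it is completed fails the run):
1. the rail's tenon is fully home in the mortise while the peg is still up (joint below 10 mm) (y of shoulder in the frame of mortise between -0.003 and 0.0025 m and x of shoulder in the frame of mortise between -0.004 and 0.004 m and z of shoulder in the frame of mortise between -0.004 and 0.004 m and angle between the x axis of rail and the y axis of mortise, either way round below 0.1 rad and angle between the z axis of rail and the z axis of mortise, either way round below 0.12 rad and value of joint peg below 0.01 m), for 0.2 s.
2. the mallet strikes the peg: it goes down faster than 40 mm/s under the mallet (velocity of joint peg above 0.04 m/s and contact force between mallet and peg above 0.5 N).
At the end, for the whole second after the job is handed in: The rail's shoulder is within 2.5 mm of the leg, centred on the mortise within 4 mm and square (0.10 rad lengthways, 0.12 rad about its length); the peg is down at least 28 of 30 mm; the mallet is on the table (handle axis below 70 mm); rail and mallet at rest (y of shoulder in the frame of mortise between -0.003 and 0.0025 m and x of shoulder in the frame of mortise between -0.004 and 0.004 m and z of shoulder in the frame of mortise between -0.004 and 0.004 m and angle between the x axis of rail and the y axis of mortise, either way round below 0.1 rad and angle between the z axis of rail and the z axis of mortise, either way round below 0.12 rad and value of joint peg above 0.028 m and height (world z) of mallet below 0.07 m and linear speed of each of mallet, rail below 0.02 m/s); the robot touches nothing.
It fails at once if the fingers or the arm push on the peg (contact force between any of the fingers, the arm and peg above 1 N).
It fails at once if a bystander (glue, bird, keys, screwdriver, slat or wax) is moved more than 30 mm (distance of any of glue, bird, keys, screwdriver, slat, wax from where it was at the start of the episode above 0.03 m).
It also fails if it takes over 72 s, if anything falls off the work surface, if the arm or the gripper's body presses on something with over 40 N, if the wrist force passes 120 N, or if a joint passes its speed limit or range.

ROBOT

A 7-joint arm with a two-finger parallel gripper is mounted at the origin on the work surface. World frame = base frame: x ahead of the robot, y to its left, z up, the work surface at z = 0. Lengths are in m, angles in degrees, forces in N, time in s.
With the tool pointing down it reaches from about 0.425 to 0.925 m from the base axis. Payload 6.8 kg.
Tool frame: the origin (TCP) lies on the centre line of the jaws, within the pads' length; the fingertips stand 14 mm ahead of it and the grasp point (between the pads) lies 5 mm behind it; z points along the fingers, y is the line along which they close (so a half turn about z gives the same grasp; the last joint's range is limited). The gripper opens to 88 mm and grips with 3 to 60 N. Pads are 20 mm wide; open, the fingers measure 115 mm over their backs; the gripper's body (75 mm by 178 mm) begins 61 mm behind the grasp point.
Start: joints at [-6.194, 27.33, 1.283, 89.118, -0.659, 63.558, -4.761], TCP at [0.675, 0, 0.237] pointing down, gripper open.
Joint ranges: [-169.35, 169.35], [-19.33, 120.38], [-80.79, 83.38], [13.8, 139.57], [-78.32, 258.32], [9.67, 109.79], [-169.56, 169.56]. Speed limits (degrees/s): [136.94, 136.94, 180, 180, 180, 180, 180].

INTERFACE

Orientations are given as a 3x3 rotation matrix whose columns are the frame's x, y, z axes.
In Python, from workcell import status, cams, arm gives the robot as it stands.
- The arm moves only by the shell command python3 -m pendant 'ROWS' [OPENING] [FORCE]. ROWS is JSON, a list of rows, each a list of 4 numbers: the shift along the world's x, y, z normalised to -1 to 1, where 1 is 0.03 m, then the turn about the world's z normalised to -1 to 1, where 1 is pi/4 rad. In form: [[x, y, z, spin], ...]. A call has 1 to 12 rows; each row shifts and turns the commanded pose from where the row before left it; what a row does not reach is not made up. A row lasts 1/8 s, in which the tool goes at most 62.5 mm and 10.7 degrees, less where a joint would pass 70% of its speed; a pose out of reach is approached as far as the arm can. A call with a number of a shift or a turn outside -1 to 1 is refused whole. A call with a gripper value outside its range is refused whole. OPENING is the opening, from -1 (shut) to 1 (fully open), set as the call begins (- or left out, the last holds). The fingers move at their own pace and stop on an object; FORCE is the grip in N (left out, the last holds). Time passes only in rows, so rows that do not move let the fingers close. It gives the time, the measured TCP pose, the force, the opening and the grip force at its end, in the units of the state.
- status.sense(): the state, without advancing time (a new reading comes with each control period).
- cams.read_camera(name): name is "scene" or "side" or "wrist"; returns (picture, depth): 480x640x3 uint8, red, green, blue; 480x640 float32, m along the optical axis (not along the pixel's ray), 0 where there is no reading.
- cams.camera_model(name): a dict with "camera_matrix" (3x3 intrinsics, pixels), "world_to_cam" (4x4, takes a point from world to camera coordinates); the wrist camera has in their place "mount" (4x4, takes a point from camera to tool coordinates, whose origin is the TCP and whose axes are the flange's). Camera axes: x right, y down, z forward; pixel columns grow to the right and rows downward; lengths in m; the calibration is good to about 2 mm. A picture is of the moment at which its call begins: read the wrist's pose just before it. camera_model takes no time and is no camera call.
- arm.close_job(): hands the job in; it is judged then, once.
The state is a dict: "time_s": time; "qpos": joint angles; "dq": joint speeds; "effort": joint torques, N m; "ee_pos": TCP position; "tcp_rot": TCP orientation; "wrist_force": force on the tool from outside, world axes, zero at the start; "wrist_torque": the same for the moment, N m; "gripper_width": finger opening in m; "gripper_force": force on a finger pad.
Only numpy, scipy, OpenCV 4.12 (cv2) and the standard library are available. Lean on these libraries where they do the work, as an engineer would, in place of code of your own. Each camera call takes 0.05 s, during which the arm holds its last target. There are 200 camera calls.

## Working session

There is one attempt and no reset: what is moved stays moved. The work goes in short steps, Python scripts to look and compute and a shell command to move; the robot and the scene stay as the last step left them, time stands still between calls to the robot, and variables do not carry over. Pictures are saved under pics/ and viewed, at most 10 in all, crops included, and the job is handed in when it is done.

```bash
ls; mkdir -p pics; python3 - <<'E'
from workcell import status,cams
import cv2,numpy as np
s=status.sense();print(s)
for n in ["scene","side","wrist"]:
    im,d=cams.read_camera(n)
    cv2.imwrite(f"pics/{n}0.png",im[:,:,::-1]); np.savez(f"{n}0.npz",im=im,d=d)
    print(n,cams.camera_model(n))
E
```

```text
pics
{'time_s': 0.0, 'qpos': array([-6.19390036, 27.37499263,  1.28116267, 89.17863332, -0.65715345,
       63.55789157, -4.76180649]), 'dq': array([ 0.08295748,  0.02213347,  0.03493271,  0.08547066,  0.0556275 ,
       -0.05226473,  0.05409119]), 'effort': array([-1.31144458e-03, -5.82851672e+01,  1.53386436e+00, -2.72606850e+01,
       -5.43364382e-02,  1.69422745e-02,  2.21527275e-04]), 'ee_pos': array([ 6.74415843e-01, -3.34825623e-05,  2.35689146e-01]), 'tcp_rot': array([[-1.15690959e-05,  9.99998362e-01, -1.80986838e-03],
       [ 9.99999985e-01,  1.12586230e-05, -1.71554571e-04],
       [-1.71533913e-04, -1.80987034e-03, -9.99998347e-01]]), 'wrist_force': array([-0.16723684,  0.28879302, -0.43027322]), 'wrist_torque': array([-0.005051  ,  0.03385308,  0.0394865 ]), 'gripper_force': 0.0, 'gripper_width': 0.08772521007593667}
scene {'camera_matrix': array([[464.52227114,   0.        , 317.95245057],
       [  0.        , 464.52227114, 242.2737916 ],
       [  0.        ,   0.        ,   1.        ]]), 'world_to_cam': array([[ 0.83677563,  0.54746568,  0.00937377, -0.39033094],

[... 454 characters left out ...]
04528,  0.50751276, -0.83951011,  0.25588553],
       [ 0.27690135, -0.79264062, -0.54318182,  1.08900466],
       [ 0.        ,  0.        ,  0.        ,  1.        ]])}
wrist {'camera_matrix': array([[356.59397065,   0.        , 319.07533266],
       [  0.        , 356.59397065, 237.09667221],
       [  0.        ,   0.        ,   1.        ]]), 'mount': array([[ 2.89856022e-04, -9.67618423e-01, -2.52417322e-01,
         6.84989591e-02],
       [ 9.99999907e-01,  3.60870773e-04, -2.35044143e-04,
         4.88374380e-04],
       [ 3.18523077e-04, -2.52417230e-01,  9.67618437e-01,
        -1.49274368e-01],
       [ 0.00000000e+00,  0.00000000e+00,  0.00000000e+00,
         1.00000000e+00]])}
```

View pics/scene0.png

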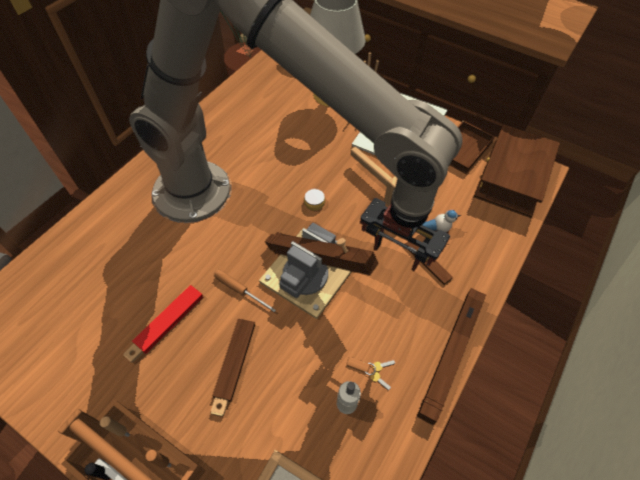

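View pics/side0.png

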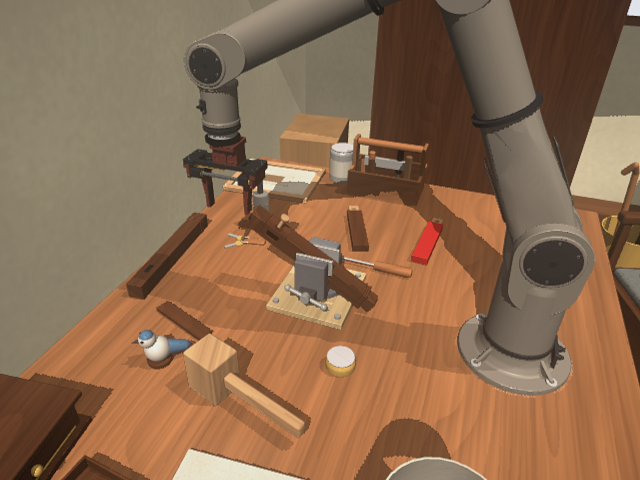

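The scene view shows the vice with its sloping leg at about (320,260) and the peg head at (340,243). There are two candidates for the rail:
- the dark piece with a pale tenon and hole at (235,365), tenon tip at (219,408)
- the red one at (165,322), tenon at (132,352)

The dark one fits, since red is excluded. The beam at (450,355), the slat at (437,270) and the leg itself have no tenon. In the side view the mallet is at (210,368) with its handle end at (303,425).

I'll confirm with one enlarged composite.

```bash
cat > h.py <<'E'
import numpy as np,cv2
from workcell import status,cams
def cloud(n,d,T=None):
    m=cams.camera_model(n);K=m["camera_matrix"]
    if n=="wrist":
        s=status.sense() if T is None else T
        W=np.eye(4);W[:3,:3]=s["tcp_rot"];W[:3,3]=s["ee_pos"];C=W@m["mount"]
    else: C=np.linalg.inv(m["world_to_cam"])
    v,u=np.mgrid[:480,:640]
    p=np.stack([(u-K[0,2])/K[0,0]*d,(v-K[1,2])/K[1,1]*d,d],-1)
    p=p@C[:3,:3].T+C[:3,3]; p[d==0]=np.nan
    return p
def proj(n,P,s=None):
    m=cams.camera_model(n);K=m["camera_matrix"]
    if n=="wrist":
        W=np.eye(4);W[:3,:3]=s["tcp_rot"];W[:3,3]=s["ee_pos"];M=np.linalg.inv(W@m["mount"])
    else: M=m["world_to_cam"]
    q=np.atleast_2d(P)@M[:3,:3].T+M[:3,3]; q=q@K.T
    return q[:,:2]/q[:,2:]
def tri(obs):  # obs: list of (cam,u,v[,state])
    from scipy.optimize import least_squares
    f=lambda P:np.concatenate([proj(o[0],P,o[3] if len(o)>3 else None)[0]-np.array(o[1:3]) for o in obs])
    r=least_squares(f,[.6,0,.1]);return r.x,np.abs(r.fun).max()
E
python3 - <<'E'
from h import *
out=np.zeros((600,800,3),np.uint8)
def pan(n,x,y,w,r,c):
    im=np.load(n+"0.npz")["im"];h=w*3//4
    t=cv2.resize(im[y:y+h,x:x+w],(400,300),interpolation=cv2.INTER_CUBIC)
    out[r*300:r*300+300,c*400:c*400+400]=t
pan("scene",260,215,130,0,0);pan("side",240,195,140,0,1);pan("scene",190,310,140,1,0);pan("side",150,320,170,1,1)
cv2.imwrite("pics/crop1.png",out[:,:,::-1])
for n,pts in (("scene",[(219,408),(235,365),(247,322),(340,243),(320,250)]),("side",[(352,212),(360,245),(283,220),(212,368),(303,425),(285,235)])):
    P=cloud(n,np.load(n+"0.npz")["d"])
    for u,v in pts: print(n,u,v,P[v,u].round(3))
E
```

```text
scene 219 408 [ 0.489 -0.456  0.002]
scene 235 365 [ 0.463 -0.36   0.023]
scene 247 322 [ 0.419 -0.256  0.023]
scene 340 243 [ 0.547 -0.033  0.215]
scene 320 250 [ 0.496 -0.038  0.145]
side 352 212 [ 0.487 -0.421  0.02 ]
side 360 245 [ 0.415 -0.251  0.021]
side 283 220 [ 0.545 -0.012  0.21 ]
side 212 368 [0.538 0.347 0.098]
side 303 425 [0.349 0.376 0.059]
side 285 235 [ 0.543 -0.018  0.166]
```

View pics/crop1.png

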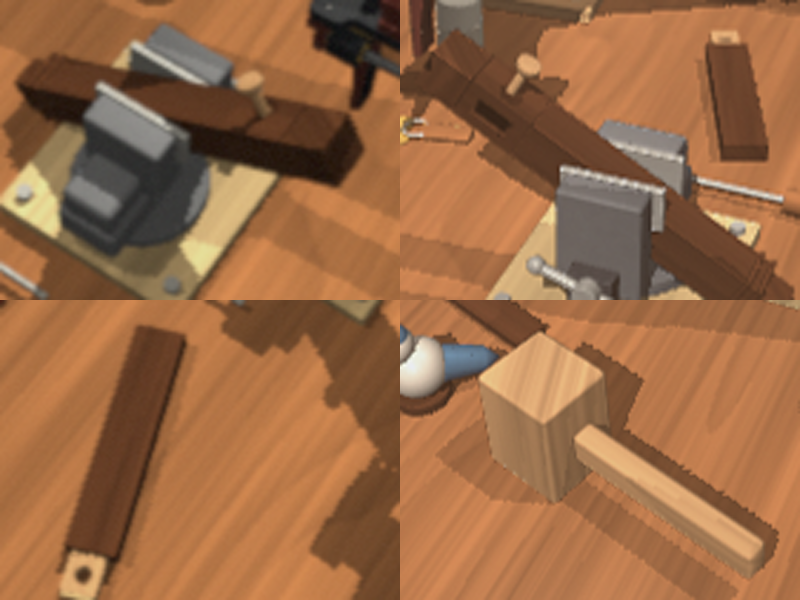

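The crop confirms it: the dark rail has a pale tenon with a hole at panel (83,575), scene px (219,406). The leg has a mortise at side px (272,234), with the peg at (284,217). The mallet stands with the bird's tail just behind its head. Next I'll fit poses from both calibrated views.

```bash
cat >> h.py <<'E'
def Rz(a): c,s=np.cos(a),np.sin(a);return np.array([[c,-s,0],[s,c,0],[0,0,1.]])
def legT(p): # x,y,yaw of vice -> leg T
    R=Rz(p[2]);T=np.eye(4);c,s=np.cos(np.pi/6),np.sin(np.pi/6)
    T[:3,:3]=R@np.array([[c,0,-s],[0,1,0],[s,0,c]]);T[:3,3]=R@[.108,0,.163]+[p[0],p[1],0];return T
def sdf(q,lo,hi):
    c=(np.array(lo)+hi)/2;e=np.abs(q-c)-(np.array(hi)-lo)/2
    return np.linalg.norm(np.maximum(e,0),axis=-1)+np.minimum(e.max(-1),0)
E
python3 - <<'E'
from h import *
from scipy.optimize import least_squares
print("peg",tri([("scene",340.3,240.7),("side",284.7,217)]))
C={n:cloud(n,np.load(n+"0.npz")["d"]) for n in("scene","side")}
def legfit(pts,p0):
    p=np.array(p0)
    for tol in(.02,.01,.006):
        T=legT(p);q=(pts-T[:3,3])@T[:3,:3]
        L=([-.29,-.021,-.021],[.07,.021,.021])
        s=pts[np.abs(sdf(q,*L))<tol]; q=(s-legT(p)[:3,3])@legT(p)[:3,:3]
        s=s[((q[:,0]>-.01)|(q[:,0]<-.2))&~((np.hypot(q[:,0],q[:,1]-.0035)<.016)&(q[:,2]>.02))]
        f=lambda p:sdf((s-legT(p)[:3,3])@legT(p)[:3,:3],*L)
        p=least_squares(f,p,loss="soft_l1",f_scale=.002).x
    T=legT(p);return p,len(s),np.abs(f(p)).mean(),T
pts={n:c[np.isfinite(c).all(-1)] for n,c in C.items()}
A=np.vstack(list(pts.values()))
for n,P in list(pts.items())+[("both",A)]:
    p,k,e,T=legfit(P,(.465,-.03,0.))
    m=T[:3,3]+T[:3,:3]@[0,.021,0];g=T[:3,3]+T[:3,:3]@[0,.0035,.059]
    print(n,"vice",p[:2].round(4),np.degrees(p[2]).round(2),k,e.round(4),"mort",m.round(4),"peg0",g.round(4),"mort side px",proj("side",m))
for n,P in pts.items():
  for nm,b,zz in(("rail",(.38,.56,-.5,-.2),(.016,.028)),("head",(.44,.62,.27,.42),(.09,.11)),("handle",(.3,.5,.3,.45),(.056,.075))):
    s=P[(P[:,0]>b[0])&(P[:,0]<b[1])&(P[:,1]>b[2])&(P[:,1]<b[3])&(P[:,2]>zz[0])&(P[:,2]<zz[1])]
    if len(s)<30: print(n,nm,len(s));continue
    r=cv2.minAreaRect((s[:,:2]*1000).astype(np.float32));print(n,nm,len(s),r,"z",np.median(s[:,2]).round(4), cv2.boxPoints(r).round(0).tolist())
E
```

```text
peg (array([ 0.54436663, -0.02458864,  0.21137824]), np.float64(0.5578894267945884))
scene vice [ 0.4621 -0.0287] -0.86 1197 0.0011 mort [ 0.5704 -0.0093  0.163 ] peg0 [ 0.5406 -0.0264  0.2141] mort side px [[272.88282427 235.72580389]]
side vice [ 0.4678 -0.0274] -1.01 1607 0.0016 mort [ 0.5762 -0.0083  0.163 ] peg0 [ 0.5464 -0.0253  0.2141] mort side px [[270.42979684 235.46787385]]
both vice [ 0.4641 -0.0279] -0.96 2792 0.0017 mort [ 0.5725 -0.0087  0.163 ] peg0 [ 0.5427 -0.0257  0.2141] mort side px [[271.9563102  235.69298388]]
scene rail 1631 ((453.7580261230469, -362.2779846191406), (45.961402893066406, 235.7681884765625), 21.12521743774414) z 0.0219 [[390.0, -261.0], [475.0, -481.0], [518.0, -464.0], [433.0, -244.0]]
scene head 72 ((524.8233642578125, 293.7914733886719), (22.978002548217773, 39.981666564941406), 17.404191970825195) z 0.0985 [[508.0, 309.0], [520.0, 271.0], [542.0, 278.0], [530.0, 316.0]]
scene handle 319 ((424.0025939941406, 349.7003173828125), (27.70775604248047, 162.66270446777344), 71.73812103271484) z 0.0639 [[342.0, 362.0], [497.0, 311.0], [506.0, 337.0], [351.0, 388.0]]
side rail 573 ((454.5183410644531, -354.9361572265625), (45.334041595458984, 234.95428466796875), 21.104522705078125) z 0.02 [[391.0, -254.0], [476.0, -473.0], [518.0, -456.0], [433.0, -237.0]]
side head 1254 ((561.4749145507812, 313.35455322265625), (70.89805603027344, 81.12010955810547), 71.87515258789062) z 0.0989 [[512.0, 292.0], [589.0, 267.0], [611.0, 334.0], [534.0, 360.0]]
side handle 978 ((424.60845947265625, 357.176513671875), (22.64502716064453, 161.2259521484375), 72.80736541748047) z 0.0633 [[344.0, 370.0], [498.0, 323.0], [505.0, 344.0], [351.0, 392.0]]
```

```bash
python3 -m pendant '[[0.5,0,1,0],[0.3,-0.5,1,0],[0,-1,0.2,0],[-0.4,-1,0,0.05],[-0.95,-1,0,0.06],[-1,-1,0,0.06],[-1,-1,-1,0.06],[-1,-1,-1,0.06],[-1,-1,-1,0.06],[-1,-1,-1,0.06],[-1,-0.9,-0.8,0.06],[-0.8,-0.5,-0.8,0]]' 1 25; python3 - <<'E'
from h import *
s=status.sense();print(s["ee_pos"].round(4),s["tcp_rot"].round(3).tolist(),s["time_s"])
im,d=cams.read_camera("wrist");np.savez("w1.npz",im=im,d=d,p=s["ee_pos"],R=s["tcp_rot"])
cv2.imwrite("pics/w1.png",im[:,:,::-1])
P=cloud("wrist",d,s).reshape(-1,3);P=P[np.isfinite(P).all(1)]
t=P[(P[:,2]>.014)&(P[:,2]<.03)&(np.hypot(P[:,0]-.448,P[:,1]+.342)<.17)]
t=t[np.abs((t[:,0]-.448)*np.sin(np.radians(111.2))-(t[:,1]+.342)*np.cos(np.radians(111.2)))<.035]
r=cv2.minAreaRect((t[:,:2]*1000).astype(np.float32));print(len(t),r,cv2.boxPoints(r).round(),np.median(t[:,2]))
E
```

```text
time_s: 1.65
ee_pos: [0.4527, -0.2985, 0.1338]
tcp_rot: [[-0.359, 0.933, -0.001], [0.933, 0.359, -0.0], [-0.0, -0.001, -1.0]]
wrist_force: [0.4, 0.1, 0.1]
gripper_width: 0.0878
gripper_force: 0.0
[ 0.4527 -0.2985  0.1338] [[-0.359, 0.933, -0.001], [0.933, 0.359, -0.0], [-0.0, -0.001, -1.0]] 1.65
12989 ((448.85614013671875, -325.59918212890625), (68.28086853027344, 310.6321105957031), 23.921464920043945) [[ 355. -197.]
 [ 481. -481.]
 [ 543. -454.]
 [ 417. -170.]] 0.023194919633286237
```

View pics/w1.png

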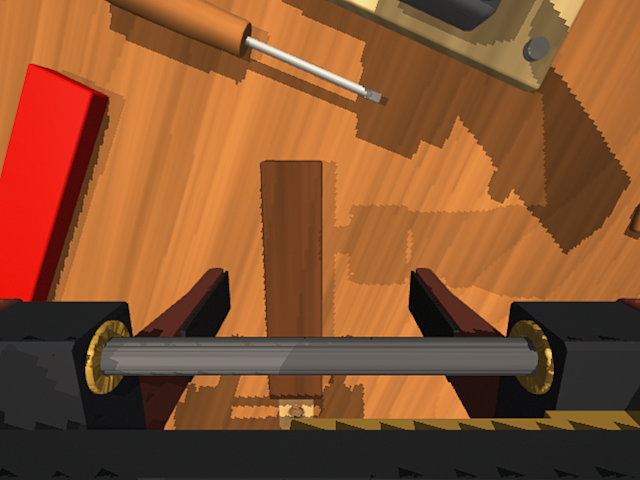

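The wrist view shows the dark rail's far end between (262,161) and (322,160), running down to the tenon at (298,409). The red look-alike is at the left and the screwdriver tip is at (375,97). Now I'll back-project the edges onto the rail's top.

```bash
cat >> h.py <<'E'
def onplane(u,v,z,s,n="wrist"):
    m=cams.camera_model(n);K=m["camera_matrix"]
    if n=="wrist":
        W=np.eye(4);W[:3,:3]=s["tcp_rot"];W[:3,3]=s["ee_pos"];C=W@m["mount"]
    else:C=np.linalg.inv(m["world_to_cam"])
    r=C[:3,:3]@np.linalg.solve(K,[u,v,1.]);o=C[:3,3];return o+r*(z-o[2])/r[2]
E
python3 - <<'E'
from h import *
z=np.load("w1.npz");s={"ee_pos":z["p"],"tcp_rot":z["R"]}
c=[onplane(u,v,.022,s) for u,v in((262,161),(322,160),(268,335),(322,335),(278,398),(320,399))]
for p in c:print(p.round(4))
e=(c[0]+c[1])/2;b=(c[2]+c[3])/2;a=e-b;print("width",np.linalg.norm(c[0]-c[1]),"ang",np.degrees(np.arctan2(a[1],a[0])),"mid",e,b,"shoulder dist",np.linalg.norm(e-(c[4]+c[5])/2))
im=z["im"][:,:,:].astype(int)
for v in(180,220,260,300,320):
  r=im[v,230:360].sum(1); print(v, 230+np.argsort(-np.abs(np.diff(r)))[:6])
E
```

```text
[ 0.3944 -0.2603  0.022 ]
[ 0.4343 -0.2442  0.022 ]
[ 0.4437 -0.3901  0.022 ]
[ 0.4847 -0.3743  0.022 ]
[ 0.4713 -0.444   0.022 ]
[ 0.5052 -0.4319  0.022 ]
width 0.04301100436881505 ang 110.98952139824642 mid [ 0.41433606 -0.25227752  0.022     ] [ 0.46418794 -0.38221714  0.022     ] shoulder dist 0.19982633535781474
180 [260 322 321 259 320 261]
220 [261 322 321 260 320 350]
260 [262 321 322 261 334 319]
300 [265 230 264 321 322 266]
320 [266 264 322 321 265 334]
```

```bash
python3 -m pendant '[[-0.62,-0.17,0,0],[0,0,-1,0],[0,0,-1,0],[0,0,-1,0],[0,0,-0.86,0],[0,0,0,0]]' 1 25; python3 -m pendant '[[0,0,0,0],[0,0,0,0],[0,0,0,0],[0,0,0,0]]' -1 25
```

```text
time_s: 2.45
ee_pos: [0.4357, -0.3011, 0.0183]
tcp_rot: [[-0.362, 0.932, -0.002], [0.932, 0.362, 0.001], [0.002, -0.001, -1.0]]
wrist_force: [-0.0, 0.0, 0.4]
gripper_width: 0.0878
gripper_force: 0.0
time_s: 2.95
ee_pos: [0.4361, -0.3022, 0.0193]
tcp_rot: [[-0.361, 0.933, 0.001], [0.933, 0.361, -0.0], [-0.0, 0.0, -1.0]]
wrist_force: [-1.5, -0.5, 0.2]
gripper_width: 0.0512
gripper_force: 0.7
```

```bash
python3 -m pendant '[[0,0,0,0],[0,0,0,0],[0,0,0,0],[0,0,0,0]]' -1 25; python3 -m pendant '[[0,0,1,0],[0,0,1,0]]'
```

```text
time_s: 3.45
ee_pos: [0.4355, -0.3023, 0.0191]
tcp_rot: [[-0.36, 0.933, -0.001], [0.933, 0.36, 0.0], [0.0, -0.001, -1.0]]
wrist_force: [-2.4, 0.2, 5.7]
gripper_width: 0.0451
gripper_force: 24.9
time_s: 3.7
ee_pos: [0.4356, -0.3016, 0.0789]
tcp_rot: [[-0.361, 0.933, -0.001], [0.933, 0.361, 0.001], [0.001, -0.001, -1.0]]
wrist_force: [0.2, -0.4, -1.0]
gripper_width: 0.0448
gripper_force: 24.9
```

```bash
python3 -m pendant '[[0.3,0.3,1,-0.08],[0.3,0.3,1,-0.08],[0.3,0.3,1,-0.08],[0.3,0.3,1,-0.08],[0.3,0.3,1,-0.08],[0.3,0.3,1,-0.09],[0.4,0.9,0.3,0],[0.4,1,0,0],[0.4,1,0,0],[0.4,1,0,0]]'; python3 -m pendant '[[0.4,1,0,0],[0.4,1,0,0],[0.4,1,0,0],[0.4,1,0,0],[0.2,0.9,0,0],[0,0,0,0]]'; python3 - <<'E'
from h import *
out=[]
for n in("scene","side"):
    im,d=cams.read_camera(n);np.savez(n+"2.npz",im=im,d=d)
    x,y=(270,170) if n=="scene" else (190,130)
    out.append(cv2.resize(im[y:y+150,x:x+200],(400,300),interpolation=cv2.INTER_CUBIC))
s=status.sense();im,d=cams.read_camera("wrist");np.savez("w2.npz",im=im,d=d,p=s["ee_pos"],R=s["tcp_rot"])
out.append(cv2.resize(im,(400,300)));out.append(np.zeros_like(out[0]))
cv2.imwrite("pics/c2.png",np.vstack([np.hstack(out[:2]),np.hstack(out[2:])])[:,:,::-1])
E
```

```text
time_s: 4.95
ee_pos: [0.538, -0.1298, 0.2674]
tcp_rot: [[0.015, 1.0, -0.001], [1.0, -0.015, 0.0], [0.0, -0.001, -1.0]]
wrist_force: [-0.6, -0.4, -2.4]
gripper_width: 0.045
gripper_force: 24.9
time_s: 5.7
ee_pos: [0.5918, 0.0191, 0.267]
tcp_rot: [[0.011, 1.0, -0.001], [1.0, -0.011, 0.001], [0.001, -0.001, -1.0]]
wrist_force: [-0.1, -0.1, -2.7]
gripper_width: 0.0447
gripper_force: 24.9
```

View pics/c2.png

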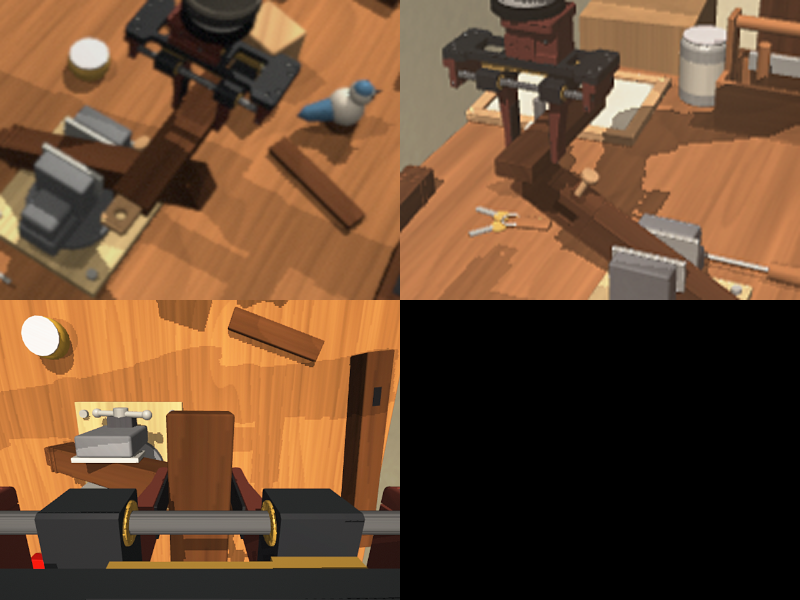

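The scene panel shows the rail held level across the leg above the peg, with its tenon at panel (122,214). In the side panel the peg at (587,180) is clear of it. Next I'll lower the rail gently onto the 30° face so that it rolls to the leg's slope in a light grip.

```bash
python3 -m pendant '[[0,0,-0.5,0],[0,0,-0.5,0],[0,0,-0.1,0],[0,0,0,0]]'; python3 -m pendant '[[0,0,-0.1,0],[0,0,-0.1,0],[0,0,0,0]]';
```

```text
time_s: 6.35
ee_pos: [0.5917, 0.0158, 0.2344]
tcp_rot: [[0.016, 1.0, -0.001], [1.0, -0.016, -0.0], [-0.0, -0.001, -1.0]]
wrist_force: [-0.3, 0.2, -2.4]
gripper_width: 0.0449
gripper_force: 24.9
time_s: 6.72
ee_pos: [0.5922, 0.0161, 0.2296]
tcp_rot: [[0.016, 1.0, 0.001], [1.0, -0.016, 0.0], [0.0, 0.001, -1.0]]
wrist_force: [-2.0, 1.0, 2.8]
gripper_width: 0.045
gripper_force: 25.0
```

```bash
python3 -m pendant '[[0,0,-0.1,0],[0,0,0,0]]'
```

```text
time_s: 6.98
ee_pos: [0.5922, 0.0167, 0.2271]
tcp_rot: [[0.015, 1.0, 0.001], [1.0, -0.015, 0.001], [0.001, 0.001, -1.0]]
wrist_force: [-3.6, 1.7, 7.1]
gripper_width: 0.0453
gripper_force: 25.0
```

Contact came as expected at about z = 0.230. Now a light grip while pressing down.

```bash
python3 -m pendant '[[0,0,0,0],[0,0,-0.05,0],[0,0,-0.1,0],[0,0,-0.1,0],[0,0,0,0]]' -1 8;  python3 -m pendant '[[0,0,-0.1,0],[0,0,-0.1,0],[0,0,0,0]]'
```

```text
time_s: 7.6
ee_pos: [0.592, 0.0163, 0.218]
tcp_rot: [[0.015, 1.0, 0.0], [1.0, -0.015, 0.0], [0.0, 0.0, -1.0]]
wrist_force: [0.3, 3.1, 2.9]
gripper_width: 0.0454
gripper_force: 8.0
time_s: 7.98
ee_pos: [0.592, 0.0156, 0.212]
tcp_rot: [[0.016, 1.0, -0.0], [1.0, -0.016, -0.0], [-0.0, -0.0, -1.0]]
wrist_force: [0.1, 2.0, 1.0]
gripper_width: 0.0449
gripper_force: 8.0
```

```bash
cat > look.py <<'E'
from h import *
import sys
t=sys.argv[1];out=[]
for n,x,y in(("scene",290,180),("side",200,150)):
    im,d=cams.read_camera(n);np.savez(n+t+".npz",im=im,d=d)
    w=int(sys.argv[2]) if len(sys.argv)>2 else 130
    out.append(cv2.resize(im[y:y+w*3//2,x:x+w],(400,600),interpolation=cv2.INTER_CUBIC))
cv2.imwrite(f"pics/l{t}.png",np.hstack(out)[:,:,::-1])
E
python3 look.py 3
```

```text
(no output)
```

View pics/l3.png

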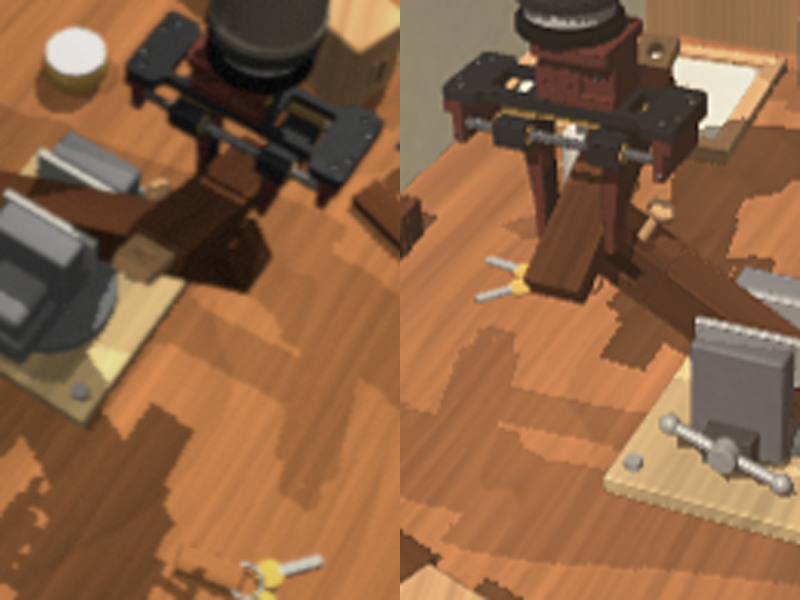

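The rail pitched about the pads (tenon end up, side panel (575,270)) instead of rolling. I'll use the leg face as the jig instead: open to about 58 mm so the rail settles flat on the slope, with the lower finger as a stop, then close on the diagonal corners.

```bash
python3 -m pendant '[[0,0,0,0],[0,0,0,0],[0,0,0,0],[0,0,0,0]]' 0.32 8; python3 look.py 4; python3 - <<'E'
from h import *
# rail top-face normals from each camera near leg top
from scipy.optimize import least_squares
for n in("scene","side"):
    P=cloud(n,np.load(n+"4.npz")["d"]).reshape(-1,3);im=np.load(n+"4.npz")["im"].reshape(-1,3)
    k=np.isfinite(P).all(1)&(P[:,1]<-.04)&(P[:,1]>-.12)&(abs(P[:,0]-.59)<.05)&(P[:,2]>.18)&(P[:,2]<.27)
    p=P[k];print(n,len(p))
    if len(p)>30:
        c=np.median(p,0);u=np.linalg.svd(p-c)[2][2];r=np.abs((p-c)@u);q=p[r<.003];c=q.mean(0);u=np.linalg.svd(q-c)[2][2];u*=np.sign(u[2]);print(c.round(3),"normal",u.round(3),len(q),"ext",q.min(0).round(3),q.max(0).round(3))
E
```

```text
time_s: 8.57
ee_pos: [0.5919, 0.0157, 0.2123]
tcp_rot: [[0.016, 1.0, -0.0], [1.0, -0.016, -0.0], [-0.0, -0.0, -1.0]]
wrist_force: [-0.1, -0.8, -0.4]
gripper_width: 0.058
gripper_force: 0.0
scene 915
[ 0.578 -0.077  0.2  ] normal [ 0.136 -0.323  0.937] 212 ext [ 0.547 -0.12   0.183] [ 0.63  -0.04   0.215]
side 233
[ 0.554 -0.083  0.196] normal [-0.468 -0.11   0.877] 159 ext [ 0.54  -0.12   0.184] [ 0.579 -0.041  0.209]
```

View pics/l4.png

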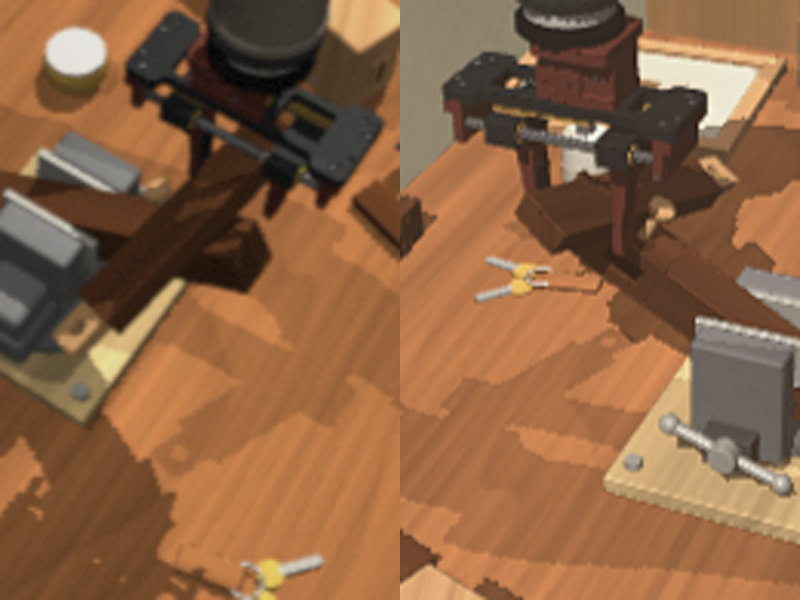

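The scene panel shows the rail rolled onto the slope but yawed, with its tenon down-left at (75,330). In the side panel its tenon is at (715,170), and it rests against the lower finger and the peg. I'll fit its pose numerically.

```bash
cat > railfit.py <<'E'
from h import *
from scipy.optimize import least_squares
from scipy.spatial.transform import Rotation as R
LT=legT((.4641,-.0279,np.radians(-.96)))
def fit(tag,x0s,cams_=("scene","side")):
    best=None
    P=[]
    for n in cams_:
        z=np.load(n+tag+".npz");p=cloud(n,z["d"]).reshape(-1,3);c=z["im"].reshape(-1,3).astype(int)
        k=np.isfinite(p).all(1)&(c[:,0]-c[:,2]>15)&(c.sum(1)<420)
        p=(p[k]-LT[:3,3])@LT[:3,:3]
        P.append(p[np.linalg.norm(p-[.03,0,.03],axis=1)<.22])
    P=np.vstack(P);P=P[P[:,2]>.024] if x0s is not None and FREE is False else P
    B=([-.1,-.0225,-.011],[.1,.0225,.011])
    for x0 in x0s:
        x=np.array(x0,float)
        for tol in(.025,.012,.007):
            q=(P-x[:3])@R.from_rotvec(x[3:]).as_matrix(); s=P[np.abs(sdf(q,*B))<tol]
            f=lambda x:np.abs(sdf((s-x[:3])@R.from_rotvec(x[3:]).as_matrix(),*B))
            x=least_squares(f,x,loss="soft_l1",f_scale=.002).x
        q=(P-x[:3])@R.from_rotvec(x[3:]).as_matrix();k=(np.abs(sdf(q,*B))<.004).sum()
        if best is None or k>best[0]: best=(k,x,len(P))
    k,x,N=best;M=R.from_rotvec(x[3:]).as_matrix()
    W=LT[:3,:3]@M
    print(tag,cams_,"inl",k,N,"centre leg",x[:3].round(4),"world",(LT[:3,3]+LT[:3,:3]@x[:3]).round(4),"railx leg",M[:,0].round(3),"railz leg",M[:,2].round(3),"shoulder leg",(x[:3]-.1*M[:,0]).round(4),"tip",(x[:3]-.135*M[:,0]).round(4))
    return x
FREE=False
E
python3 - <<'E'
import railfit as r,numpy as np
def x0(s,y,yaw): return [s,y,.032,0,0,np.radians(90+yaw)]
G=[x0(s,y,a) for s in(.02,.035,.05) for y in(-.05,-.02,.01) for a in(0,-12,-25,12,25)]
for c in(("scene",),("side",),("scene","side")): r.fit("4",G,c)
E
```

```text
4 ('scene',) inl 1350 2294 centre leg [ 0.027  -0.0067  0.0364] world [ 0.5771 -0.0365  0.208 ] railx leg [0.364 0.912 0.188] railz leg [-0.    -0.202  0.979] shoulder leg [-0.0095 -0.098   0.0176] tip [-0.0222 -0.1299  0.011 ]
4 ('side',) inl 910 3000 centre leg [ 0.0266 -0.0018  0.0328] world [ 0.5787 -0.0316  0.2047] railx leg [0.329 0.937 0.115] railz leg [ 0.005 -0.124  0.992] shoulder leg [-0.0063 -0.0955  0.0213] tip [-0.0178 -0.1283  0.0173]
4 ('scene', 'side') inl 1913 5294 centre leg [ 0.0275 -0.0036  0.0358] world [ 0.578  -0.0334  0.2077] railx leg [0.346 0.924 0.165] railz leg [-0.007 -0.173  0.985] shoulder leg [-0.007  -0.096   0.0193] tip [-0.0191 -0.1283  0.0135]
```

```bash
python3 -m pendant '[[0,0,0,0],[0,0,0,0]]' 0.32 8|tail -3; python3 - <<'E'
from h import *
for n in("scene","side"):
    im,d=cams.read_camera(n);np.savez(n+"5.npz",im=im,d=d)
import railfit as r
def x0(s,y,yaw): return [s,y,.032,0,0,np.radians(90+yaw)]
G=[x0(s,y,a) for s in(.02,.035) for y in(-.02,.01) for a in(-12,-25,-35)]
for c in(("scene",),("side",)): r.fit("5",G,c)
d=np.abs(np.load("side5.npz")["im"].astype(int)-np.load("side4.npz")["im"]).sum(2)>40;print("changed px",d.sum())
# peg pose from side cloud: pale points near peg
for n in("scene","side"):
    z=np.load(n+"5.npz");p=cloud(n,z["d"]).reshape(-1,3);c=z["im"].reshape(-1,3).astype(int)
    q=(p-r.LT[:3,3])@r.LT[:3,:3];k=(np.hypot(q[:,0],q[:,1]-.0035)<.014)&(q[:,2]>.03)&(q[:,2]<.08)&(c.sum(1)>330)
    print(n,k.sum(),np.nanpercentile(q[k],[5,50,95],axis=0).round(4).tolist() if k.sum()>5 else "")
E
```

```text
wrist_force: [-0.0, 0.7, -0.4]
gripper_width: 0.0582
gripper_force: 0.0
5 ('scene',) inl 1369 2417 centre leg [ 0.0214 -0.0147  0.033 ] world [ 0.5739 -0.0444  0.2022] railx leg [ 0.282  0.959 -0.   ] railz leg [-0.002  0.001  1.   ] shoulder leg [-0.0069 -0.1106  0.033 ] tip [-0.0167 -0.1442  0.033 ]
5 ('side',) inl 952 3124 centre leg [ 0.027  -0.0012  0.0306] world [ 0.5801 -0.031   0.2029] railx leg [0.289 0.957 0.001] railz leg [-0.005  0.     1.   ] shoulder leg [-0.0019 -0.0969  0.0304] tip [-0.012  -0.1304  0.0304]
changed px 730
scene 14 [[-0.0101, 0.0016, 0.056], [-0.0043, 0.0067, 0.0579], [0.0022, 0.0119, 0.06]]
side 31 [[-0.0076, 0.0022, 0.0337], [-0.0018, 0.0081, 0.0539], [0.0021, 0.0131, 0.0578]]
```

The rail has settled flat on the leg face (rail z matches leg z) with 17° of yaw, resting on the peg. Closing the pads should square it up.

```bash
python3 -m pendant '[[0,0,0,0],[0,0,0,0],[0,0,0,0],[0,0,0,0],[0,0,0,0]]' 0.1 10|tail -3; python3 -m pendant '[[0,0,0,0],[0,0,0,0],[0,0,0,0]]' 0.1 20; python3 - <<'E'
from h import *
for n in("scene","side"):
    im,d=cams.read_camera(n);np.savez(n+"6.npz",im=im,d=d)
import railfit as r
def x0(s,y,yaw): return [s,y,.032,0,0,np.radians(90+yaw)]
G=[x0(s,y,a) for s in(.02,.035,.045) for y in(-.02,.01) for a in(5,-10,-20)]
for c in(("scene",),("side",)): r.fit("6",G,c)
E
```

```text
wrist_force: [1.9, 0.7, 0.6]
gripper_width: 0.0534
gripper_force: 8.8
time_s: 10.02
ee_pos: [0.5921, 0.0159, 0.2125]
tcp_rot: [[0.016, 1.0, 0.0], [1.0, -0.016, 0.0], [0.0, 0.0, -1.0]]
wrist_force: [1.7, 0.5, 0.4]
gripper_width: 0.0523
gripper_force: 17.7
6 ('scene',) inl 1360 2397 centre leg [ 0.0203 -0.0188  0.0332] world [ 0.5728 -0.0485  0.2019] railx leg [0.277 0.961 0.008] railz leg [-0.007 -0.006  1.   ] shoulder leg [-0.0074 -0.1149  0.0324] tip [-0.017  -0.1485  0.0321]
6 ('side',) inl 948 3106 centre leg [ 0.0278 -0.0014  0.0307] world [ 0.5808 -0.0312  0.2035] railx leg [0.295 0.955 0.007] railz leg [ 0.002 -0.008  1.   ] shoulder leg [-0.0017 -0.0969  0.03  ] tip [-0.0121 -0.1304  0.0298]
```

```bash
python3 -m pendant '[[0,0,0,0],[0,0,0,-0.16],[0,0,0,-0.16],[0,0,0,0]]' 0.32 8|tail -5; python3 -m pendant '[[0,0,0,0],[0,0,0,0],[0,0,0,0],[0,0,0,0]]' -0.3 8;python3 - <<'E'
from h import *
for n in("scene","side"):
    im,d=cams.read_camera(n);np.savez(n+"7.npz",im=im,d=d)
import railfit as r
def x0(s,y,yaw): return [s,y,.032,0,0,np.radians(90+yaw)]
G=[x0(s,y,a) for s in(.02,.035,.045) for y in(-.02,.01) for a in(5,-10,-20)]
for c in(("scene",),("side",)): r.fit("7",G,c)
E
```

```text
ee_pos: [0.5914, 0.0158, 0.212]
tcp_rot: [[0.263, 0.965, -0.001], [0.965, -0.263, -0.0], [-0.001, -0.001, -1.0]]
wrist_force: [-0.9, -0.6, 0.4]
gripper_width: 0.0579
gripper_force: 0.0
time_s: 11.12
ee_pos: [0.5918, 0.0158, 0.2123]
tcp_rot: [[0.264, 0.965, -0.0], [0.965, -0.264, -0.0], [-0.0, -0.0, -1.0]]
wrist_force: [-0.1, 0.2, -0.8]
gripper_width: 0.0491
gripper_force: 8.0
7 ('scene',) inl 1282 2232 centre leg [ 0.0216 -0.0157  0.0331] world [ 0.5739 -0.0454  0.2025] railx leg [0.271 0.963 0.001] railz leg [ 0.004 -0.002  1.   ] shoulder leg [-0.0055 -0.112   0.033 ] tip [-0.015  -0.1456  0.033 ]
7 ('side',) inl 826 3128 centre leg [ 0.026  -0.0014  0.0306] world [ 0.5793 -0.0312  0.2025] railx leg [0.261 0.965 0.004] railz leg [ 0.002 -0.004  1.   ] shoulder leg [-0.0001 -0.0979  0.0302] tip [-0.0092 -0.1317  0.0301]
```

```bash
python3 -m pendant '[[0,0,0,0.05],[0,0,0,0.05],[0,0,0,0.05],[0,0,0,0.05],[0,0,0,0.05],[0,0,0,0.05],[0,0,0,0]]' -0.3 8;python3 - <<'E'
from h import *
for n in("scene","side"):
    im,d=cams.read_camera(n);np.savez(n+"8.npz",im=im,d=d)
import railfit as r
def x0(s,y,yaw): return [s,y,.032,0,0,np.radians(90+yaw)]
G=[x0(s,y,a) for s in(.02,.035,.045) for y in(-.02,.01) for a in(5,-10)]
for c in(("scene",),("side",)): r.fit("8",G,c)
E
```

```text
time_s: 12.1
ee_pos: [0.592, 0.0159, 0.2124]
tcp_rot: [[0.031, 1.0, 0.0], [1.0, -0.031, 0.0], [0.0, 0.0, -1.0]]
wrist_force: [-3.5, 0.0, 0.1]
gripper_width: 0.049
gripper_force: 8.1
8 ('scene',) inl 1365 2499 centre leg [ 0.0332 -0.0375  0.0326] world [ 0.5839 -0.0674  0.2079] railx leg [0.075 0.997 0.013] railz leg [-0.007 -0.013  1.   ] shoulder leg [ 0.0257 -0.1372  0.0313] tip [ 0.0231 -0.1721  0.0308]
8 ('side',) inl 720 2897 centre leg [ 0.0386 -0.0036  0.0305] world [ 0.5902 -0.0336  0.2087] railx leg [0.081 0.997 0.007] railz leg [ 0.004 -0.007  1.   ] shoulder leg [ 0.0304 -0.1033  0.0298] tip [ 0.0276 -0.1381  0.0295]
```

```bash
python3 -m pendant '[[0,0,0,0.05],[0,0,0,0.05],[0,0,0,0]]' -0.3 8;python3 - <<'E'
from h import *
for n in("scene","side"):
    im,d=cams.read_camera(n);np.savez(n+"9.npz",im=im,d=d)
import railfit as r
def x0(s,y,yaw): return [s,y,.032,0,0,np.radians(90+yaw)]
G=[x0(s,y,a) for s in(.02,.035,.045) for y in(-.02,.01) for a in(5,-10)]
for c in(("scene",),("side",)): r.fit("9",G,c)
E
```

```text
time_s: 12.58
ee_pos: [0.592, 0.016, 0.2124]
tcp_rot: [[-0.048, 0.999, 0.0], [0.999, 0.048, 0.0], [0.0, 0.0, -1.0]]
wrist_force: [-3.4, 1.1, 0.7]
gripper_width: 0.0494
gripper_force: 8.1
9 ('scene',) inl 1401 2540 centre leg [ 0.0397 -0.0372  0.0326] world [ 0.5895 -0.0672  0.2111] railx leg [-0.006  1.     0.015] railz leg [-0.006 -0.015  1.   ] shoulder leg [ 0.0403 -0.1372  0.0312] tip [ 0.0406 -0.1722  0.0306]
9 ('side',) inl 705 2801 centre leg [ 0.0429 -0.0036  0.0305] world [ 0.5939 -0.0337  0.2109] railx leg [0.01  1.    0.007] railz leg [ 0.004 -0.008  1.   ] shoulder leg [ 0.0419 -0.1036  0.0298] tip [ 0.0415 -0.1386  0.0295]
```

Rail is now square to the leg and lying flat on the slope. Clamping hard and lifting.

```bash
python3 -m pendant '[[0,0,0,0],[0,0,0,0],[0,0,0,0]]' -0.3 55|tail -3; python3 -m pendant '[[0.1,0,0.3,0],[0.1,0,0.6,0],[0,0,0.6,0],[0,0.5,0,0],[0,1,0,0],[0,1,0,0],[-0.2,1,0,0],[-0.3,1,0,0],[-0.2,0.8,0,0],[0,0.53,0,0],[0,0,0,0]]'; python3 - <<'E'
from h import *
for n in("scene","side"):
    im,d=cams.read_camera(n);np.savez(n+"10.npz",im=im,d=d)
import railfit as r
r.FREE=True
def x0(yaw,b): return [0.055,.16,.06,0,0,np.radians(90+yaw)]
for a in("scene","side"): r.fit("10",[[s,y,z,0,0,np.radians(90)] for s in(.02,.05) for y in(.13,.16) for z in(.04,.07)],(a,))
E
```

```text
wrist_force: [-5.0, 0.5, 3.6]
gripper_width: 0.0474
gripper_force: 55.0
time_s: 14.42
ee_pos: [0.5767, 0.1926, 0.257]
tcp_rot: [[-0.05, 0.999, -0.0], [0.999, 0.05, 0.001], [0.001, -0.0, -1.0]]
wrist_force: [-0.6, -0.7, -1.8]
gripper_width: 0.0475
gripper_force: 54.8
10 ('scene',) inl 1104 5197 centre leg [0.0439 0.1379 0.0737] world [0.5756 0.1082 0.2488] railx leg [0.029 0.994 0.102] railz leg [-0.003 -0.102  0.995] shoulder leg [0.041  0.0385 0.0635] tip [0.04   0.0037 0.0599]
10 ('side',) inl 275 3291 centre leg [0.0466 0.1407 0.0721] world [0.5787 0.1109 0.2487] railx leg [0.015 0.997 0.076] railz leg [ 0.002 -0.076  0.997] shoulder leg [0.045  0.041  0.0645] tip [0.0445 0.0061 0.0618]
```

```bash
python3 - <<'E'
from h import *
out=[]
for n in("scene","side"):
    im=np.load(n+"10.npz")["im"];u=proj(n,[.576,.01,.22])[0]
    x,y=int(u[0])-60,int(u[1])-90;print(n,x,y)
    out.append(cv2.resize(im[y:y+180,x:x+120],(400,600),interpolation=cv2.INTER_CUBIC))
cv2.imwrite("pics/c10.png",np.hstack(out)[:,:,::-1])
E
```

```text
scene 300 144
side 206 128
```

View pics/c10.png

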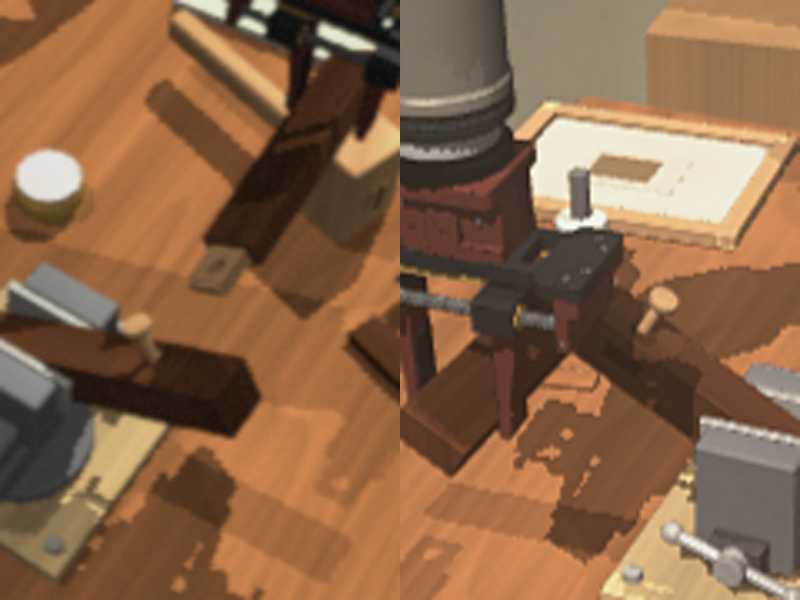

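The scene panel shows the tenon clear of the leg: the shoulder's top edge runs (205,243)–(262,262), the tenon tip (190,280)–(222,293), and the hole is at (213,268). I'll check how far out it is.

```bash
python3 - <<'E'
from h import *
f=lambda a,b:(300+(a+.5)/3.3333-.5,144+(b+.5)/3.3333-.5)
for nm,p in(("shTop mid",(233.5,252.5)),("shTopL",(205,243)),("shTopR",(262,262)),("tip mid top",(206,285)),("hole",(213,268))):
    u=f(*p)
    print(nm,[onplane(*u,z,None,"scene").round(4).tolist() for z in(.235,.245,.255)])
P=cloud("scene",np.load("scene10.npz")["d"])
for p in((215,262),(206,284),(203,274),(225,282),(245,245),(260,220),(290,170)):
    u=f(*p);print(p,P[int(round(u[1])),int(round(u[0]))].round(4))
E
```

```text
shTop mid [[0.5765, 0.0504, 0.235], [0.5792, 0.0436, 0.245], [0.5819, 0.0368, 0.255]]
shTopL [[0.5556, 0.0464, 0.235], [0.5585, 0.0396, 0.245], [0.5614, 0.0329, 0.255]]
shTopR [[0.5974, 0.0544, 0.235], [0.5998, 0.0475, 0.245], [0.6023, 0.0407, 0.255]]
tip mid top [[0.5744, 0.0156, 0.235], [0.5771, 0.0092, 0.245], [0.5798, 0.0027, 0.255]]
hole [[0.5712, 0.0308, 0.235], [0.5739, 0.0242, 0.245], [0.5767, 0.0176, 0.255]]
(215, 262) [0.5723 0.0288 0.2466]
(206, 284) [0.5766 0.0077 0.2469]
(203, 274) [0.5727 0.0141 0.2482]
(225, 282) [0.5875 0.0157 0.25  ]
(245, 245) [0.5868 0.0419 0.2622]
(260, 220) [0.5879 0.0625 0.2668]
(290, 170) [0.5834 0.1144 0.2647]
```

```bash
sed -i 's/(c.sum(1)<420)/(c.sum(1)<600)/; s/np.abs(sdf(\(.*\),\*B))<tol/np.abs(S(\1))<tol/; s/np.abs(sdf((s-x/np.abs(S((s-x/; s/as_matrix(),\*B))$/as_matrix()))/; s/(np.abs(sdf(q,\*B))<.004)/(np.abs(S(q))<.004)/' railfit.py; sed -i 's/^FREE=False/FREE=False\ndef S(q): return np.minimum(sdf(q,[-.1,-.0225,-.011],[.1,.0225,.011]),sdf(q,[-.135,-.015,-.006],[-.1,.015,.006]))/' railfit.py
python3 -m pendant '[[0,0,-0.6,0.02],[-0.07,0,-0.7,0],[-0.07,0,-0.7,0],[0,0,-0.55,0],[0,0,0,0]]'; cat > m.py <<'E'
import sys
from h import *
import railfit as r
t=sys.argv[1];y=float(sys.argv[2])
for n in("scene","side"):
    im,d=cams.read_camera(n);np.savez(n+t+".npz",im=im,d=d)
r.FREE=True
for n,dx in(("scene",-.0021),("side",.0037)):
    r.LT=legT((.4641+dx,-.0279,np.radians(-.96)))
    r.fit(t,[[0,y+a,0,b,0,np.radians(90)] for a in(-.03,-.01,.01) for b in(0,.08)],(n,))
E
grep -n "S(" railfit.py; python3 m.py 11 .17
```

```text
time_s: 15.15
ee_pos: [0.5719, 0.1898, 0.179]
tcp_rot: [[-0.062, 0.998, -0.003], [0.998, 0.062, -0.001], [-0.001, -0.003, -1.0]]
wrist_force: [-0.0, 0.4, -2.7]
gripper_width: 0.0476
gripper_force: 54.8
18:            q=(P-x[:3])@R.from_rotvec(x[3:]).as_matrix(); s=P[np.abs(S(q))<tol]
19:            f=lambda x:np.abs(S((s-x[:3])@R.from_rotvec(x[3:]).as_matrix()))
21:        q=(P-x[:3])@R.from_rotvec(x[3:]).as_matrix();k=(np.abs(S(q))<.004).sum()
28:def S(q): return np.minimum(sdf(q,[-.1,-.0225,-.011],[.1,.0225,.011]),sdf(q,[-.135,-.015,-.006],[-.1,.015,.006]))
11 ('scene',) inl 1127 5945 centre leg [0.004  0.1691 0.0104] world [0.5711 0.1394 0.174 ] railx leg [0.004 0.996 0.085] railz leg [ 0.    -0.085  0.996] shoulder leg [0.0037 0.0695 0.0019] tip [ 0.0035  0.0346 -0.001 ]
11 ('side',) inl 496 4430 centre leg [0.0019 0.1202 0.0141] world [0.5724 0.0905 0.1762] railx leg [ 0.021  1.    -0.008] railz leg [-0.071  0.009  0.997] shoulder leg [-0.0002  0.0202  0.0149] tip [-0.0009 -0.0148  0.0152]
```

```bash
python3 -m pendant '[[-0.06,0,-0.03,0],[0,-0.2,0,0],[0,-0.2,0,0],[0,-0.1,0,0],[0,0,0,0]]';python3 -m pendant '[[0,-0.1,0,0],[0,-0.1,0,0],[0,0,0,0]]'
```

```text
time_s: 15.88
ee_pos: [0.571, 0.1763, 0.1802]
tcp_rot: [[-0.063, 0.998, 0.0], [0.998, 0.063, 0.001], [0.001, 0.0, -1.0]]
wrist_force: [-0.3, 1.7, -1.2]
gripper_width: 0.0475
gripper_force: 54.8
time_s: 16.25
ee_pos: [0.5706, 0.1755, 0.1807]
tcp_rot: [[-0.067, 0.998, 0.001], [0.998, 0.067, 0.007], [0.007, 0.002, -1.0]]
wrist_force: [-1.0, 13.4, -0.4]
gripper_width: 0.0472
gripper_force: 54.8
```

```bash
python3 m.py 12 .15
```

```text
12 ('scene',) inl 1155 6206 centre leg [0.0038 0.1549 0.0122] world [0.5698 0.1252 0.1755] railx leg [-0.     0.996  0.09 ] railz leg [-0.004 -0.09   0.996] shoulder leg [0.0039 0.0553 0.0032] tip [0.0039 0.0204 0.    ]
12 ('side',) inl 563 4569 centre leg [-0.0007  0.1155  0.0295] world [0.5624 0.086  0.1882] railx leg [0.012 0.993 0.114] railz leg [ 0.028 -0.114  0.993] shoulder leg [-0.002   0.0161  0.0182] tip [-0.0024 -0.0187  0.0142]
```

```bash
python3 -m pendant '[[0,0.25,0,0],[-0.12,0,-0.07,0],[0,-0.2,0,0],[0,-0.1,0,0],[0,0,0,0]]';python3 -m pendant '[[0,-0.1,0,0],[0,0,0,0]]'
```

```text
time_s: 16.98
ee_pos: [0.5673, 0.1721, 0.1786]
tcp_rot: [[-0.064, 0.998, 0.001], [0.998, 0.064, 0.006], [0.006, 0.002, -1.0]]
wrist_force: [-1.2, 10.5, 0.2]
gripper_width: 0.0473
gripper_force: 55.0
time_s: 17.23
ee_pos: [0.5673, 0.1651, 0.1781]
tcp_rot: [[-0.063, 0.998, 0.0], [0.998, 0.063, -0.0], [-0.0, 0.0, -1.0]]
wrist_force: [-1.4, -0.4, -2.4]
gripper_width: 0.047
gripper_force: 54.8
```

It's entering. Continue in small steps while lowering the grip to take out the 5° pitch.

```bash
python3 -m pendant '[[0,0,-0.1,0],[0,-0.05,-0.1,0],[0,-0.1,-0.05,0],[0,0,0,0]]';python3 -m pendant '[[0,-0.1,-0.05,0],[0,-0.1,-0.05,0],[0,0,0,0]]'
```

```text
time_s: 17.73
ee_pos: [0.5676, 0.16, 0.1703]
tcp_rot: [[-0.062, 0.998, 0.0], [0.998, 0.062, -0.001], [-0.001, 0.0, -1.0]]
wrist_force: [1.9, -0.3, -0.5]
gripper_width: 0.0473
gripper_force: 54.6
time_s: 18.1
ee_pos: [0.5676, 0.1545, 0.1675]
tcp_rot: [[-0.063, 0.998, 0.001], [0.998, 0.063, -0.0], [-0.0, 0.001, -1.0]]
wrist_force: [3.6, -0.2, 0.8]
gripper_width: 0.0472
gripper_force: 54.5
```

```bash
python3 m.py 13 .14
```

```text
13 ('scene',) inl 1092 6204 centre leg [-0.002   0.0787  0.0056] world [0.5668 0.049  0.1668] railx leg [-0.023  0.999 -0.023] railz leg [-0.009  0.022  1.   ] shoulder leg [ 0.0003 -0.0213  0.0078] tip [ 0.0011 -0.0562  0.0086]
13 ('side',) inl 701 4961 centre leg [-0.0026  0.1181  0.0246] world [0.5632 0.0886 0.183 ] railx leg [-0.066  0.996  0.067] railz leg [ 0.023 -0.066  0.998] shoulder leg [0.004  0.0185 0.0179] tip [ 0.0063 -0.0163  0.0156]
```

```bash
python3 -m pendant '[[0.04,-0.1,-0.03,0],[0.03,-0.1,-0.03,0],[0,-0.1,0,0],[0,0,0,0]]';python3 -m pendant '[[0,-0.1,0,0],[0,-0.1,0,0],[0,0,0,0]]'
```

```text
time_s: 18.7
ee_pos: [0.5691, 0.145, 0.1654]
tcp_rot: [[-0.062, 0.998, -0.001], [0.998, 0.062, -0.001], [-0.001, -0.001, -1.0]]
wrist_force: [-0.1, 0.6, 0.1]
gripper_width: 0.0475
gripper_force: 54.7
time_s: 19.08
ee_pos: [0.5694, 0.1421, 0.1659]
tcp_rot: [[-0.064, 0.998, 0.001], [0.998, 0.064, 0.003], [0.003, 0.001, -1.0]]
wrist_force: [-0.2, 6.6, 0.1]
gripper_width: 0.0476
gripper_force: 54.8
```

```bash
python3 -m pendant '[[0,-0.1,0,0],[0,-0.1,0,0],[0,0,0,0]]'; python3 - <<'E'
from h import *
out=[]
for n in("scene","side"):
    im,d=cams.read_camera(n);np.savez(n+"14.npz",im=im,d=d)
    u=proj(n,[.572,.02,.17])[0]
    x,y=int(u[0])-50,int(u[1])-75;print(n,x,y)
    out.append(cv2.resize(im[y:y+150,x:x+100],(400,600),interpolation=cv2.INTER_CUBIC))
cv2.imwrite("pics/c14.png",np.hstack(out)[:,:,::-1])
E
```

```text
time_s: 19.45
ee_pos: [0.5695, 0.1417, 0.1666]
tcp_rot: [[-0.067, 0.998, 0.002], [0.998, 0.067, 0.01], [0.01, 0.003, -1.0]]
wrist_force: [-0.1, 18.0, -0.7]
gripper_width: 0.0474
gripper_force: 55.0
scene 309 167
side 216 164
```

View pics/c14.png

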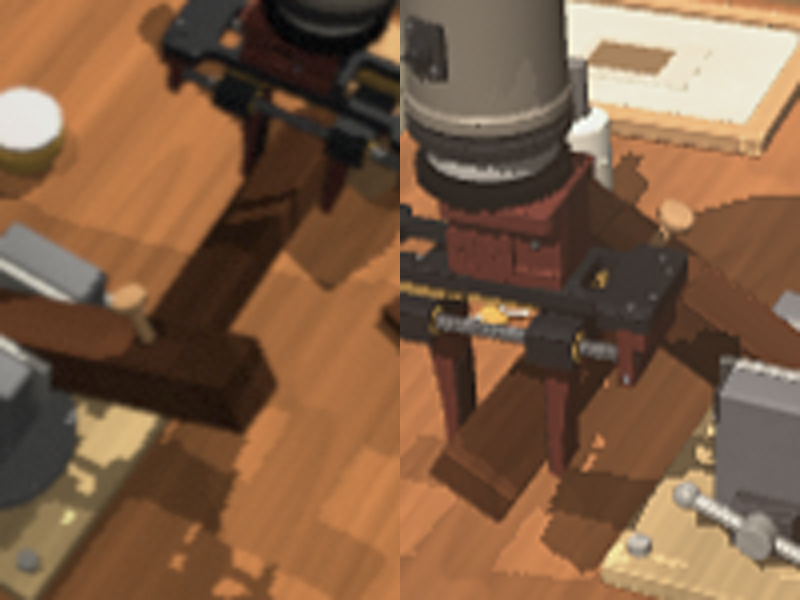

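The scene panel shows the rail's shoulder meeting the leg's side at about (200,325), with no pale tenon visible, and the force climbs hard against a stop. One firmer push, then release, back up and check with the wrist camera.

```bash
python3 -m pendant '[[0,-0.1,-0.05,0],[0,-0.1,0,0],[0,0,0,0],[0,0,0,0]]'; python3 -m pendant '[[0,0.2,0,0],[0,0.16,0,0],[0,0,0,0]]'|sed -n 2,4p; python3 -m pendant '[[0,0,0,0],[0,0,0,0],[0,0,0,0],[0,0,0,0],[0,0,0,0]]' 1 40|tail -2;  python3 -m pendant '[[0,0,1,0],[0,0,1,0],[0,0,1,0],[0,0,1,0],[0,0,0,0]]'; python3 - <<'E'
from h import *
s=status.sense();im,d=cams.read_camera("wrist");np.savez("w15.npz",im=im,d=d,p=s["ee_pos"],R=s["tcp_rot"])
for n in("scene","side"):
    a,b=cams.read_camera(n);np.savez(n+"15.npz",im=a,d=b)
P={"wrist":cloud("wrist",d,s)}
for n in("scene","side"):P[n]=cloud(n,np.load(n+"15.npz")["d"])
from scipy.optimize import least_squares
for n,dx in(("wrist",0),("scene",-.0021),("side",.0037)):
    L=legT((.4641+dx,-.0279,np.radians(-.96)))
    q=(P[n].reshape(-1,3)-L[:3,3])@L[:3,:3]
    q=q[(q[:,1]>.04)&(q[:,1]<.25)&(abs(q[:,0])<.05)&(q[:,2]>-.02)&(q[:,2]<.04)]
    if len(q)<50: print(n,len(q));continue
    c=np.median(q,0);k=abs(q[:,2]-c[2])<.006;t=q[k]
    A=np.c_[t[:,0],t[:,1],np.ones(len(t))];co=np.linalg.lstsq(A,t[:,2],rcond=None)[0]
    print(n,len(q),"top plane slopes s,y",co.round(3),"s range",np.percentile(t[:,0],[2,98]).round(4),"y range",np.percentile(t[:,1],[2,99]).round(4))
E
```

```text
time_s: 20.05
ee_pos: [0.5697, 0.1415, 0.166]
tcp_rot: [[-0.071, 0.997, 0.004], [0.997, 0.071, 0.016], [0.016, 0.005, -1.0]]
wrist_force: [-1.8, 29.0, 1.9]
gripper_width: 0.0475
gripper_force: 55.2
ee_pos: [0.5694, 0.142, 0.1645]
tcp_rot: [[-0.065, 0.998, 0.001], [0.998, 0.065, 0.004], [0.004, 0.001, -1.0]]
wrist_force: [1.0, 9.2, -0.5]
gripper_width: 0.0877
gripper_force: 0.0
time_s: 21.68
ee_pos: [0.5707, 0.139, 0.2865]
tcp_rot: [[-0.063, 0.998, 0.005], [0.998, 0.063, 0.002], [0.001, 0.005, -1.0]]
wrist_force: [0.4, -0.4, -1.2]
gripper_width: 0.088
gripper_force: 0.0
wrist 10438 top plane slopes s,y [-0.037 -0.037  0.012] s range [-0.0263  0.0196] y range [0.0446 0.2195]
scene 1032 top plane slopes s,y [-0.05  -0.036  0.01 ] s range [-0.0257  0.0211] y range [0.0427 0.219 ]
side 1420 top plane slopes s,y [-0.009 -0.036  0.011] s range [-0.0314  0.0136] y range [0.0453 0.2229]
```

```bash
python3 - <<'E'
from h import *
z=np.load("w15.npz");s={"ee_pos":z["p"],"tcp_rot":z["R"]}
P={"wrist":cloud("wrist",z["d"],s)}
for n in("scene","side"):P[n]=cloud(n,np.load(n+"15.npz")["d"])
for n,dx in(("wrist",0),("scene",-.0021),("side",.0037)):
    L=legT((.4641+dx,-.0279,np.radians(-.96)))
    q=(P[n].reshape(-1,3)-L[:3,3])@L[:3,:3]
    a=q[(abs(q[:,2]-.021)<.005)&(q[:,0]>.028)&(q[:,0]<.06)&(abs(q[:,1])<.06)]
    b=q[(abs(q[:,2]-.006)<.008)&(abs(q[:,0]+.003)<.015)&(q[:,1]>.1)&(q[:,1]<.26)]
    print(n,len(a),len(b),np.percentile(a[:,1],[1,97,100]).round(4) if len(a) else "",np.percentile(a[:,0],[50]).round(3) if len(a) else"",np.percentile(b[:,1],[97,99,100]).round(4))
    # peg
    c=q[(np.hypot(q[:,0],q[:,1]-.0035)<.013)&(q[:,2]>.04)&(q[:,2]<.07)]
    print("peg",len(c),np.percentile(c,[10,50,90],axis=0).round(4).tolist() if len(c) else "")
E
```

```text
wrist 0 5058   [0.2179 0.2199 0.2215]
peg 0 
scene 166 312 [-0.0229  0.0178  0.0214] [0.045] [0.2176 0.221  0.2218]
peg 60 [[-0.005, -0.0053, 0.0478], [0.0041, 0.0013, 0.0557], [0.01, 0.0082, 0.058]]
side 53 631 [-0.0205  0.0239  0.0246] [0.052] [0.2225 0.2243 0.2266]
peg 58 [[-0.0083, 0.0002, 0.0436], [-0.0019, 0.0074, 0.0561], [0.0045, 0.0142, 0.058]]
```

Both views put the rail end 200–202 mm beyond the leg's side edge, so the rail is home. The peg top is at about 58 mm, so the peg is still up. On to the mallet, with a look from the wrist above its handle.

```bash
python3 -m pendant '[[-0.2,0.9,0,0.218],[-0.4,0.94,0,0.218],[-0.4,0.94,0,0.218],[-0.4,0.94,-0.2,0.218],[-0.4,0.94,-0.5,0.218],[-0.4,0.94,-0.8,0.218],[-0.44,0.94,-0.8,0.218],[0,0,-0.9,0],[0,0,0,0]]' 1 40; python3 - <<'E'
from h import *
s=status.sense();im,d=cams.read_camera("wrist");np.savez("w16.npz",im=im,d=d,p=s["ee_pos"],R=s["tcp_rot"])
P=cloud("wrist",d,s).reshape(-1,3)
k=np.isfinite(P).all(1)&(P[:,2]>.055)&(P[:,2]<.075)&(np.hypot(P[:,0]-.42,P[:,1]-.358)<.1)
ax=np.array([-.952,.306]);o=np.array([.466,.344])
a=(P[:,:2]-o)@ax;b=(P[:,:2]-o)@np.array([-ax[1],ax[0]])
k&=abs(b)<.03
t=P[k];r=cv2.minAreaRect((t[:,:2]*1000).astype(np.float32));print(k.sum(),r,cv2.boxPoints(r).round(),np.median(t[:,2]))
print("a range",a[k].min(),a[k].max(),np.percentile(b[k],[2,50,98]))
for lo,hi in((.02,.05),(.05,.08),(.08,.12)):
    j=k&(a>lo)&(a<hi);print(lo,j.sum(),np.percentile(b[j],[3,97]).round(4) if j.sum() else "")
E
```

```text
time_s: 22.95
ee_pos: [0.4883, 0.3335, 0.1848]
tcp_rot: [[-0.953, 0.304, -0.005], [0.304, 0.953, -0.004], [0.004, -0.005, -1.0]]
wrist_force: [1.0, 0.2, -0.7]
gripper_width: 0.088
gripper_force: 0.0
7048 ((431.37579345703125, 351.7229919433594), (22.027368545532227, 174.08612060546875), 72.41133880615234) [[345. 368.]
 [511. 315.]
 [518. 336.]
 [352. 389.]] 0.06575819792384258
a range -0.051714983159591554 0.122378892925985 [-0.00722001  0.00328769  0.01373412]
0.02 1215 [-0.0069  0.0137]
0.05 1329 [-0.0073  0.0136]
0.08 1917 [-0.0066  0.0137]
```

```bash
python3 -m pendant '[[0.17,-0.03,-0.5,0],[0,0,-1,0],[0,0,-1,0],[0,0,-1,0],[0,0,-1,0],[0,0,-0.13,0],[0,0,0,0]]' 1 60|sed -n 1,4p; python3 -m pendant '[[0,0,0,0],[0,0,0,0],[0,0,0,0],[0,0,0,0],[0,0,0,0],[0,0,0,0],[0,0,0,0],[0,0,0,0],[0,0,0,0]]' -1 60; python3 -m pendant '[[0,0,0.5,0],[0,0,1,0],[0,0,0,0]]'
```

```text
time_s: 23.88
ee_pos: [0.496, 0.334, 0.0498]
tcp_rot: [[-0.952, 0.305, 0.001], [0.305, 0.952, 0.0], [-0.001, 0.001, -1.0]]
wrist_force: [-0.7, 0.7, -0.6]
time_s: 25.0
ee_pos: [0.4951, 0.3335, 0.049]
tcp_rot: [[-0.952, 0.305, -0.001], [0.305, 0.952, -0.001], [0.0, -0.001, -1.0]]
wrist_force: [-1.2, -1.4, 0.5]
gripper_width: 0.0218
gripper_force: 59.8
time_s: 25.38
ee_pos: [0.4967, 0.3354, 0.0966]
tcp_rot: [[-0.953, 0.304, 0.004], [0.304, 0.953, 0.003], [-0.003, 0.004, -1.0]]
wrist_force: [-0.2, -0.3, -4.8]
gripper_width: 0.0218
gripper_force: 59.8
```

```bash
python3 -m pendant '[[0,0,1,0],[0,0,1,0],[0,0,1,0],[0,0,1,0],[0,0,1,0],[0,0,1,-0.1],[0,0,1,-0.23],[0,0,0.5,-0.23],[0,-0.5,0,-0.23],[0,-0.8,0,-0.23],[0,-1,0,-0.23],[0,-1,0,-0.23]]'|sed -n 1,3p;python3 -m pendant '[[0,-1,0,-0.15],[0,-1,0,0],[0,-1,0,0],[0,-1,0,0],[0,-1,0,0],[0,-1,0,0],[0,-0.3,0,0],[0,0,0,0]]'; python3 - <<'E'
from h import *
for n in("scene","side"):
    a,b=cams.read_camera(n);np.savez(n+"17.npz",im=a,d=b)
    s=status.sense();p=cloud(n,b);c=a.astype(int)
    t=s["ee_pos"];k=np.isfinite(p).all(-1)&(c.sum(2)>300)&(c[...,0]-c[...,2]>25)&(abs(p[...,0]-t[0])<.06)&(p[...,1]>t[1]-.13)&(p[...,1]<t[1]+.17)&(p[...,2]>t[2]-.08)&(p[...,2]<t[2]+.09)
    q=p[k]-t;print(n,t.round(4),len(q))
    h=q[(q[:,1]<-.025)];print("head",np.percentile(h,[2,50,98],axis=0).round(4).tolist())
    tp=h[h[:,2]>np.percentile(h[:,2],60)]
    if len(tp)>30:
        A=np.c_[tp[:,:2],np.ones(len(tp))];print("top plane",np.linalg.lstsq(A,tp[:,2],rcond=None)[0].round(3))
    g=q[q[:,1]>.03]
    if len(g)>20: print("handle",len(g),np.percentile(g,[2,50,98],axis=0).round(4).tolist(),np.polyfit(g[:,1],g[:,2],1).round(3))
E
```

```text
time_s: 26.88
ee_pos: [0.4949, 0.2339, 0.3179]
tcp_rot: [[-0.093, 0.996, -0.001], [0.996, 0.093, -0.001], [-0.001, -0.001, -1.0]]
time_s: 27.88
ee_pos: [0.4951, 0.046, 0.3186]
tcp_rot: [[0.02, 1.0, -0.001], [1.0, -0.02, 0.0], [0.0, -0.001, -1.0]]
wrist_force: [0.6, 1.4, -4.8]
gripper_width: 0.0217
gripper_force: 59.8
scene [0.4952 0.0469 0.3187] 486
head [[-0.0369, -0.1095, 0.0477], [-0.0005, -0.0888, 0.0509], [0.0265, -0.0377, 0.0539]]
top plane [0.042 0.044 0.056]
handle 120 [[-0.0073, 0.1058, 0.0114], [0.0029, 0.1274, 0.0154], [0.0121, 0.149, 0.0181]] [-0.038  0.02 ]
side [0.4952 0.0474 0.3188] 921
head [[-0.0347, -0.0647, -0.0486], [-0.0262, -0.0305, -0.0141], [0.024, -0.027, 0.0504]]
top plane [ 0.176 -1.31  -0.024]
handle 532 [[-0.0082, 0.0328, -0.0074], [0.0008, 0.1139, 0.0139], [0.0139, 0.156, 0.0373]] [-0.124  0.026]
```

Mallet is level in the grip, face 49 mm below the TCP, and its head is over the peg in y. First blow, along the peg's axis.

```bash
python3 -m pendant '[[0.5,0,-0.87,0],[0.5,0,-0.87,0],[0.25,0,-0.43,0]]'; python3 -m pendant '[[-0.5,0,0.87,0],[-0.5,0,0.87,0],[-0.25,0,0.43,0],[0,0,0,0]]'; cat > peg.py <<'E'
from h import *
import sys
t=sys.argv[1]
for n,dx in(("scene",-.0021),("side",.0037)):
    a,b=cams.read_camera(n);np.savez(n+t+".npz",im=a,d=b)
    L=legT((.4641+dx,-.0279,np.radians(-.96)))
    q=((cloud(n,b).reshape(-1,3))-L[:3,3])@L[:3,:3];c=a.reshape(-1,3).astype(int)
    k=(np.hypot(q[:,0],q[:,1]-.0035)<.014)&(q[:,2]>.0255)&(q[:,2]<.075)
    print(n,"peg",k.sum(),np.percentile(q[k],[10,50,90,98],axis=0)[:,2].round(4) if k.sum()>4 else "")
    r=q[(q[:,1]>.1)&(q[:,1]<.26)&(abs(q[:,2]-.006)<.008)&(abs(q[:,0]+.003)<.015)];print("rail end",np.percentile(r[:,1],[97,99,100]).round(4) if len(r) else "")
    h=L[:3,:3]@[0,.0035,.059]+L[:3,3]; print("px",proj(n,h).round(1))
E
python3 peg.py 18
```

```text
time_s: 28.35
ee_pos: [0.5332, 0.0478, 0.2537]
tcp_rot: [[0.017, 1.0, -0.001], [1.0, -0.017, 0.001], [0.001, -0.001, -1.0]]
wrist_force: [-4.0, 2.2, 4.4]
gripper_width: 0.0216
gripper_force: 59.8
time_s: 28.85
ee_pos: [0.4956, 0.0463, 0.32]
tcp_rot: [[0.018, 1.0, 0.002], [1.0, -0.018, 0.0], [0.001, 0.002, -1.0]]
wrist_force: [-0.2, 0.1, -5.6]
gripper_width: 0.0218
gripper_force: 60.0
scene peg 56 [0.0332 0.0409 0.0431 0.0437]
rail end [0.2166 0.2195 0.2244]
px [[339.3 239.7]]
side peg 54 [0.0275 0.041  0.044  0.0456]
rail end [0.2229 0.2237 0.2255]
px [[284.6 215.6]]
```

Peg is at about 16 mm and the rail is unmoved. Second and third blows.

```bash
python3 -m pendant '[[0.5,0,-0.87,0],[0.5,0,-0.87,0],[0.42,0,-0.72,0]]'|sed -n 1,4p; python3 -m pendant '[[-0.5,0,0.87,0],[-0.42,0,0.72,0],[0,0,0,0]]'|sed -n 1,2p; python3 -m pendant '[[0.5,0,-0.87,0],[0.5,0,-0.87,0],[0.1,0,-0.18,0]]'; python3 -m pendant '[[-0.5,0,0.87,0],[-0.6,0,1,0],[-0.5,0,0.8,0],[0,0,0,0]]'|sed -n 1,4p; python3 peg.py 19
```

```text
time_s: 29.32
ee_pos: [0.5377, 0.046, 0.2435]
tcp_rot: [[0.019, 1.0, -0.003], [1.0, -0.019, -0.0], [-0.0, -0.003, -1.0]]
wrist_force: [-5.4, 1.1, 5.3]
time_s: 29.7
ee_pos: [0.5108, 0.046, 0.2934]
time_s: 30.08
ee_pos: [0.5448, 0.0448, 0.2344]
tcp_rot: [[0.019, 1.0, 0.0], [1.0, -0.019, -0.002], [-0.002, 0.0, -1.0]]
wrist_force: [-4.1, -0.3, 11.4]
gripper_width: 0.0218
gripper_force: 60.0
time_s: 30.58
ee_pos: [0.4955, 0.046, 0.3166]
tcp_rot: [[0.019, 1.0, 0.002], [1.0, -0.019, 0.001], [0.001, 0.002, -1.0]]
wrist_force: [0.4, -0.2, -5.3]
scene peg 40 [0.0265 0.0285 0.03   0.0305]
rail end [0.217  0.2199 0.2231]
px [[339.3 239.7]]
side peg 23 [0.0271 0.0285 0.0313 0.0316]
rail end [0.2226 0.2244 0.2262]
px [[284.6 215.6]]
```

Peg top is at about 29 mm, which is home. One more slightly deeper blow to make sure.

```bash
python3 -m pendant '[[0.5,0,-0.87,0],[0.5,0,-0.87,0],[0.5,0,-0.87,0],[0.2,0,-0.35,0]]'|sed -n 1,4p; python3 -m pendant '[[-0.5,0,0.87,0],[-0.6,0,1,0],[-0.6,0,1,0],[0,0,0,0]]'|sed -n 1,4p; python3 peg.py 20
```

```text
time_s: 31.18
ee_pos: [0.5459, 0.0472, 0.2256]
tcp_rot: [[0.019, 1.0, -0.004], [1.0, -0.019, 0.001], [0.001, -0.004, -1.0]]
wrist_force: [-15.9, 10.2, 19.8]
time_s: 31.68
ee_pos: [0.4957, 0.0461, 0.314]
tcp_rot: [[0.019, 1.0, 0.003], [1.0, -0.019, 0.001], [0.001, 0.003, -1.0]]
wrist_force: [0.1, 0.0, -4.5]
scene peg 40 [0.0265 0.0282 0.0298 0.0306]
rail end [0.2165 0.2189 0.2216]
px [[339.3 239.7]]
side peg 4 
rail end [0.2229 0.2243 0.2251]
px [[284.6 215.6]]
```

Peg is home and unchanged by the last blow. I'm carrying the mallet back to its place, a little clear of the bird.

```bash
python3 -m pendant '[[0,1,0,0],[0,1,0,0],[0,1,0,0],[0,1,0,0],[0,1,0,0.233],[0,1,0,0.233],[0,1,0,0.233],[-0.1,1,0,0.233],[-0.2,1,0,0.233],[-0.2,0.8,0,0.233],[0,0,0,0.233],[0,0,-0.5,0]]'|sed -n 1,3p;python3 -m pendant '[[0,0,-1,0],[0,0,-1,0],[0,0,-1,0],[0,0,-1,0],[0,0,-1,0],[0,0,-1,0],[0,0,0,0]]'; python3 - <<'E'
from h import *
s=status.sense();t=s["ee_pos"]
u=s["tcp_rot"][:,0]
for n in("side",):
    a,b=cams.read_camera(n);np.savez(n+"21.npz",im=a,d=b);p=cloud(n,b);c=a.astype(int)
    k=np.isfinite(p).all(-1)&(c.sum(2)>250)&(c[...,0]-c[...,2]>25);q=p[k]-t
    al=q@u;v=q@s["tcp_rot"][:,1]
    h=(al<-.035)&(al>-.125)&(abs(v)<.045)&(q[:,2]>-.09)&(q[:,2]<.1)
    top=h&(q[:,2]>.035);print("head",h.sum(),np.percentile(q[h,2],[1,99]).round(4),"slope",np.polyfit(al[top],q[top,2],1).round(3),np.percentile(al[h],[1,99]).round(3))
    g=(al>.04)&(al<.17)&(abs(v)<.02)&(q[:,2]>-.04)&(q[:,2]<.04)
    print("handle",g.sum(),np.polyfit(al[g],q[g,2],1).round(3))
E
```

```text
time_s: 33.28
ee_pos: [0.4807, 0.3402, 0.2959]
tcp_rot: [[-0.952, 0.305, -0.001], [0.305, 0.952, -0.0], [0.001, -0.001, -1.0]]
time_s: 34.15
ee_pos: [0.4784, 0.3373, 0.1137]
tcp_rot: [[-0.952, 0.308, -0.006], [0.308, 0.951, -0.005], [0.004, -0.007, -1.0]]
wrist_force: [-0.5, -0.8, -4.6]
gripper_width: 0.0215
gripper_force: 60.0
head 794 [-0.0333  0.0751] slope [0.012 0.069] [-0.113 -0.044]
handle 1125 [-0.226  0.011]
```

```bash
python3 -m pendant '[[0,0,-1,0],[0,0,-0.7,0],[0,0,-0.3,0],[0,0,0,0]]'|sed -n 1,5p; python3 -m pendant '[[0,0,0,0],[0,0,0,0],[0,0,0,0]]' -1 12|sed -n 2,5p;python3 -m pendant '[[0,0,0,0],[0,0,0,0],[0,0,0,0],[0,0,0,0]]' -1 3|sed -n 2,6p
```

```text
time_s: 34.7
ee_pos: [0.4806, 0.34, 0.0582]
tcp_rot: [[-0.952, 0.305, 0.0], [0.305, 0.952, 0.0], [-0.0, 0.0, -1.0]]
wrist_force: [0.4, 0.4, -4.1]
gripper_width: 0.0217
ee_pos: [0.4811, 0.3405, 0.0589]
tcp_rot: [[-0.953, 0.304, 0.002], [0.304, 0.953, 0.001], [-0.001, 0.002, -1.0]]
wrist_force: [0.7, 0.0, -0.7]
gripper_width: 0.022
ee_pos: [0.4802, 0.3401, 0.0579]
tcp_rot: [[-0.953, 0.304, -0.0], [0.304, 0.953, 0.0], [0.0, 0.0, -1.0]]
wrist_force: [-0.1, 0.2, -1.5]
gripper_width: 0.0221
gripper_force: 3.0
```

```bash
python3 -m pendant '[[0,0,-0.1,0],[0,0,-0.1,0],[0,0,-0.1,0],[0,0,0,0]]' -1 3|sed -n 2,5p; python3 -m pendant '[[0,0,0,0],[0,0,0,0],[0,0,0,0],[0,0,0,0],[0,0,0,0]]' 0.3|sed -n 4,6p; python3 -m pendant '[[0,0,0.3,0],[0,0,1,0],[0,0,1,0],[0,0,1,0],[0,0,1,0],[0,0,1,0],[0,0,1,0],[0,0,1,0],[0,0,0,0]]' 0.3; python3 peg.py 22; python3 - <<'E'
from h import *
out=[]
s=status.sense()
for n in("scene","side"):
    im=np.load(n+"22.npz")["im"];out.append(cv2.resize(im,(400,300),interpolation=cv2.INTER_AREA))
a=np.load("scene22.npz")["im"];b=np.load("side22.npz")["im"]
u=proj("scene",[.56,.03,.17])[0].astype(int);v=proj("side",[.55,0,.17])[0].astype(int)
out.append(cv2.resize(a[u[1]-45:u[1]+45,u[0]-60:u[0]+60],(400,300),interpolation=cv2.INTER_CUBIC))
out.append(cv2.resize(b[v[1]-45:v[1]+45,v[0]-60:v[0]+60],(400,300),interpolation=cv2.INTER_CUBIC))
cv2.imwrite("pics/fin.png",np.vstack([np.hstack(out[:2]),np.hstack(out[2:])])[:,:,::-1])
P=cloud("side",np.load("side22.npz")["d"]).reshape(-1,3)
for nm,b,zz in(("head",(.42,.64,.25,.44),(.09,.115)),("handle",(.28,.48,.3,.45),(.05,.08))):
    q=P[(P[:,0]>b[0])&(P[:,0]<b[1])&(P[:,1]>b[2])&(P[:,1]<b[3])&(P[:,2]>zz[0])&(P[:,2]<zz[1])]
    print(nm,len(q),np.percentile(q[:,2],[5,50,95]).round(4) if len(q) else "")
E
```

```text
ee_pos: [0.4807, 0.3396, 0.0488]
tcp_rot: [[-0.953, 0.304, 0.0], [0.304, 0.953, -0.0], [-0.0, -0.0, -1.0]]
wrist_force: [-0.2, -0.1, -2.8]
gripper_width: 0.0224
wrist_force: [0.5, 0.0, -0.5]
gripper_width: 0.057
gripper_force: 0.0
time_s: 37.83
ee_pos: [0.4812, 0.3409, 0.2709]
tcp_rot: [[-0.953, 0.304, 0.004], [0.304, 0.953, 0.003], [-0.003, 0.004, -1.0]]
wrist_force: [-0.5, 0.4, -0.6]
gripper_width: 0.0575
gripper_force: 0.0
scene peg 43 [0.0263 0.0283 0.0304 0.0311]
rail end [0.2161 0.2174 0.2226]
px [[339.3 239.7]]
side peg 41 [0.0271 0.0286 0.0301 0.0314]
rail end [0.224  0.2248 0.2251]
px [[284.6 215.6]]
head 1294 [0.0934 0.0988 0.101 ]
handle 1121 [0.0525 0.0629 0.0657]
```

View pics/fin.png

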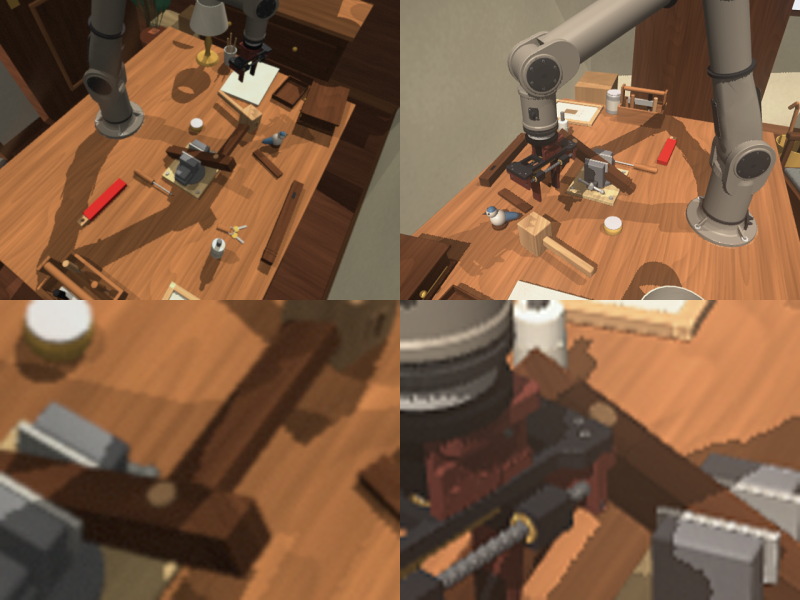

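The last picture shows the peg head flat on the leg at (162,493) and (602,413), the rail against the leg's side, the mallet standing on its face at (535,237), and the bird and the other things in place. The arm is clear, so I'm handing in.

```bash
python3 -c "
from workcell import arm
print(arm.close_job())"
```

```text
the job is handed in; nothing more can be done
None
```

I handed the job in at about 38 s of the 72 s allowed: by my camera checks the rail is home in the mortise, the peg is driven down with its head on the leg, and the mallet is back standing on the table; no verdict came back.

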